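Index the wheel hub to its next spoke hole and hold it for drilling

ROBOT

A 6-joint arm with a two-finger parallel gripper is mounted at the origin on the work surface. World frame = base frame: x ahead of the robot, y to its left, z up, the work surface at z = 0. Lengths are in mm, angles in rad, forces in N, time in s.
With the tool pointing down it reaches from about 400 to 825 mm from the base axis. Payload 7 kg.
Tool frame: the origin (TCP) lies at the very end of the fingers, on their centre line; the grasp point (between the pads) lies 19 mm behind it; z points along the fingers, y is the direction in which the jaws open and shut (so a half turn about z gives the same grasp; the last joint's range is limited). The gripper opens to 88 mm and grips with 3 to 60 N. Pads are 19 mm wide; open, the fingers measure 130 mm over their backs; the gripper's body (78 mm by 193 mm) begins 47 mm behind the grasp point.
Start: joints at [1.433, 0.359, 0.012, 0, -1.224, -0.288], TCP at [278.814, 614.702, 226.561] pointing down, gripper open.
Joint ranges: [-3.07, 3.07], [-1.43, 2.12], [-1.02, 1.25], [-3.03, 1.67], [-3.05, -0], [-3.03, 3.03]. Speed limits (rad/s): [2.39, 2.39, 3.01, 3.14, 3.14, 3.14].

INTERFACE

Orientations are given as a unit quaternion [x, y, z, w].
In Python, from plant import manip gives the robot as it stands. The module is installed in compiled form; this text tells all that it offers.
- The arm moves only by the tool arm_command, never from a script. Its argument "deltas" is a list of rows, each an object of numbers: "dx", "dy", "dz": the shift along the world's x, y, z in mm; "wx", "wy", "wz": the turn, a rotation vector about the world's x, y, z in degrees. A call has 1 to 10 rows; each row is the pose to reach, as a shift and turn from the pose measured when the call began; what a row does not reach only later rows make up. A row lasts 1/12 s, in which the tool goes at most 41.7 mm and 7.16 degrees, less where a joint would pass 70% of its speed; a pose out of reach is approached as far as the arm can. A call with a gripper value outside its range is refused whole. "gripper" is the opening, from 0 (shut) to 1 (fully open), set as the call begins (left out, the last holds). The fingers move at their own pace and stop on an object; "newtons" is the grip in N (left out, the last holds). Time passes only in rows, so rows that repeat a pose let the fingers close. It gives the time, the measured TCP pose, the force and the opening at its end, in the units of the state.
- manip.state(): the state, without advancing time (a new reading comes with each control period).
- manip.snapshot(name): name is "side" or "top" or "wrist"; returns a dict with "pixels" (384x512x3 uint8, blue, green, red), "vfov" (degrees; the focal length in pixels is half the picture's height over the tangent of half this angle, whatever the lens; pixels are square), "cx", "cy" (the principal point, pixels), "cam_to_world" (4x4, takes a point from camera to world coordinates). Camera axes: x right, y down, z forward; pixel columns grow to the right and rows downward; lengths in mm; the calibration is good to about 2 mm. A picture is of the moment at which its call begins. There is no depth.
- manip.sign_off(): hands the job in, once; it reports no verdict.
The state is a dict: "time": time; "joint_pos": joint angles; "joint_vel": joint speeds; "tau": joint torques, N m; "tool_pos": TCP position; "orientation": TCP orientation; "force": force on the tool from outside, world axes, zero at the start; "ft_torque": the same for the moment, N m; "width": finger opening in mm.
Only numpy, scipy, OpenCV 4.12 (cv2) and the standard library are available. Lean on these libraries where they do the work, as an engineer would, in place of code of your own. Each camera call takes 0.05 s, during which the arm holds its last target. There are 200 camera calls.

TASK

The first spoke hole of this six-spoke wheel hub is drilled; bring the hub round for the next one. Draw the red-headed lock pin up out of the index table and park it in the notch of the pin rest so that it hangs there by its collar, let go of it, then take the black wing knob and turn the table clockwise (seen from above), counting three clicks by feel, to the third stop and not past it. Finish while still gripping the knob, holding the table still on that third stop for me to drill; leave the cordless drill, the finished hub and the parts tray where they are.

Things in the scene. Friction and masses are not known exactly. Their poses are not given: they have to be found in the camera images.
- jig: spoke-drilling jig fixed to the bench: brown base board 260 x 360 x 18 mm, on it a green bearing drum with the index table above it, an aluminium drill-guide post (88 mm high) on its -y side and a pin rest near its +y edge. Origin: on the bench (z = 0) under the turning axis of the index table; z up; its y axis points from the axis towards the lock pin and the pin rest
- turntable (a joint): angle of the index table in rad, 0 at the start, growing clockwise seen from above. A spring ball plunger gives 18 stops a turn, one every 20 degrees (0.349 rad): first stop 0.349, second 0.698, third 1.047. Between stops the plunger resists with up to 0.15 N m, and past half way it pulls the table into the next stop; rubbing adds about 0.03 N m. The table cannot turn while the lock pin is in
- knob: black wing knob on the turning axis, fixed to the table and turning with it; it clamps a wooden hub blank 120 mm across whose flat top is 88 mm above the bench. The grip is an upright bar 64 mm long (its x axis), 16 mm thick (its y axis), from 96 to 126 mm above the bench, with a white line along its top. Origin: on the axis at the hub's top (88 mm); z up. At the start its x and y axes are parallel to those of the jig
- knob_grip (a point): middle of the knob's bar, on the turning axis, 111 mm above the bench; axes as knob
- pin: loose lock pin, 90 g, 85 mm long, standing upright: steel shank 10 mm across and 42 mm long, above it a steel collar 26 mm across and 5 mm thick, above that a red round grip 21 mm across and 38 mm tall. Origin: centre of the shank's foot; z along the pin, towards the grip. At the start it stands in the lock ear of the index table with its collar on the ear (collar underside 62 mm above the bench, 92 mm from the turning axis)
- pin_tip (a point): centre of the foot of the pin's shank
- pin_grip (a point): middle of the pin's red grip, 66 mm above its foot (24 mm above the collar's underside)
- bore (a point): mouth of the lock bore, in the top of the table's aluminium ear (44 mm wide, 62 mm above the bench); turns with the table. The shank reaches 42 mm down it, so the pin must be drawn up more than 42 mm to come free. Play about 0.7 mm all round
- pin_rest: dark steel bracket screwed to the base board, 50 mm wide (x) and 70 mm above the bench: a level plate 6 mm thick with an open notch. Origin: on the base board under the notch; z up; the notch's mouth points to its -y axis, roughly towards the index table; its upright back stands 17 to 23 mm behind the notch centre on +y and ends flush with the plate
- notch (a point): centre of the parking notch, level with the plate's top (70 mm above the bench): the place for the pin's axis with its collar resting on the plate. The notch is 14 mm wide, reaches 18 mm from here to its mouth and 7.5 mm to its closed end, and is open above, so the shank may be lowered into it or slid in from the mouth; the hanging foot clears the board by 10 mm
- drill: cordless drill, green and black, lying on its side, about 260 x 210 x 66 mm; leave alone
- done_hub: finished wooden hub, 120 mm across, 26 mm thick, lying flat; leave alone
- tray: open wooden parts tray with six compartments, 75 x 360 x 50 mm; leave alone
Mind the look-alikes: they are no part of the job. What is shaped like the pin but blue or yellow is not meant.

How it is judged:
By the outcome, as a careful person would: the job done as asked, in the order asked, and still so for the second after the job is handed in, while the arm keeps its last pose, push and grip.
It also fails if it takes over 54 s, if anything falls off the work surface, if the arm or the gripper's body presses on something with over 40 N, if the wrist force passes 120 N, or if a joint passes its speed limit or range.

## Working session

There is one attempt and no reset: what is moved stays moved. The work goes in short steps, Python scripts to look and compute and a tool call to move; the robot and the scene stay as the last step left them, time stands still between calls to the robot, and variables do not carry over. Pictures are saved under pics/ and viewed, about 8 in all and at most 12, crops included, and the job is handed in when it is done.

Besides the shell and the picture viewer there is one more tool, called after "Emit:" as name(argument=value, ...) on one line, values as JSON. arm_command: Moves the arm, as the interface text tells. Its arguments: {"type":"object","properties":{"deltas":{"type":"array","items":{"type":"object","properties":{"dx":{"type":"number"},"dy":{"type":"number"},"dz":{"type":"number"},"wx":{"type":"number"},"wy":{"type":"number"},"wz":{"type":"number"}}}},"gripper":{"type":"number"},"newtons":{"type":"number"}},"required":["deltas"]}

```bash
mkdir -p pics
cat > h.py <<'E'
import numpy as np, cv2, pickle
from plant import manip
def snap(n,tag):
    s=manip.snapshot(n); pickle.dump(s,open(f'pics/{tag}.pkl','wb')); cv2.imwrite(f'pics/{tag}.png',s['pixels']); return s
def load(tag): return pickle.load(open(f'pics/{tag}.pkl','rb'))
def ray(s,u,v):
    f=192/np.tan(np.radians(s['vfov'])/2); T=np.array(s['cam_to_world'])
    d=T[:3,:3]@np.array([(u-s['cx'])/f,(v-s['cy'])/f,1]); return T[:3,3],d
def at(s,u,v,z):
    o,d=ray(s,u,v); return (o+d*(z-o[2])/d[2]).round(1)
def px(s,p):
    f=192/np.tan(np.radians(s['vfov'])/2); T=np.array(s['cam_to_world'])
    c=T[:3,:3].T@(np.array(p)-T[:3,3]); return (c[:2]/c[2]*f+[s['cx'],s['cy']]).round(1)
def crop(s,u,v,w,h,k,name):
    cv2.imwrite(f'pics/{name}.png',cv2.resize(s['pixels'][v:v+h,u:u+w],None,fx=k,fy=k,interpolation=cv2.INTER_CUBIC))
E
python3 - <<'E'
from h import *
a=snap('top','t0');b=snap('side','s0')
print(a['vfov'],np.round(a['cam_to_world'],3).tolist(),b['vfov'],np.round(b['cam_to_world'],3).tolist(),manip.state())
E
```

```text
54.24376756286951 [[-0.006, -0.981, 0.194, 350.67], [-1.0, 0.005, -0.006, 18.589], [0.005, -0.194, -0.981, 1266.691], [0.0, 0.0, 0.0, 1.0]] 52.068178640135855 [[-0.947, -0.22, 0.232, 338.221], [-0.32, 0.646, -0.693, 781.817], [0.002, -0.731, -0.683, 869.622], [0.0, 0.0, 0.0, 1.0]] {'time': 0.1, 'joint_pos': array([ 1.43312323e+00,  3.59271461e-01,  1.11521132e-02, -3.10408872e-04,
       -1.22409639e+00, -2.88130922e-01]), 'joint_vel': array([-6.57284234e-04, -9.54139242e-04,  1.71891256e-03,  2.00888675e-03,
       -2.69308942e-03,  6.84497933e-05]), 'tau': array([-4.98441714e-04, -5.84163415e+01,  2.93754619e+01,  7.01569185e+00,
        1.02201873e-02, -4.31681144e-05]), 'tool_pos': array([278.6352585 , 614.32563547, 225.74507793]), 'orientation': array([ 9.77410422e-01, -2.11348865e-01, -9.21793415e-05,  7.18666971e-04]), 'force': array([-0.39936624,  0.29872107, -0.78150508]), 'ft_torque': array([ 0.02582048,  0.04317443, -0.07792612]), 'width': 87.445807535174}
```

View pics/t0.png

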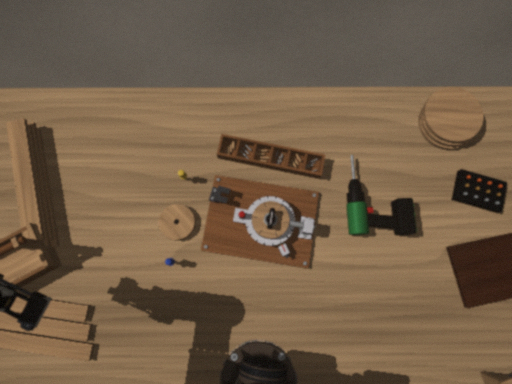

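View pics/s0.png

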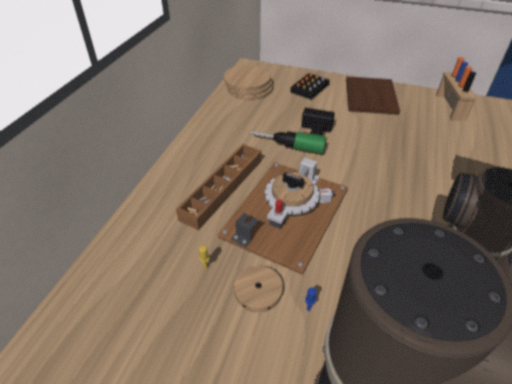

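Run:
```python
from h import *
a=crop(load('t0'),195,165,135,110,5.9,'t0c') ;crop(load('s0'),215,145,140,130,4.5,'s0c')
A=cv2.imread('pics/t0c.png');print(A.shape)
```

```text
(649, 796, 3)
```

View pics/t0c.png

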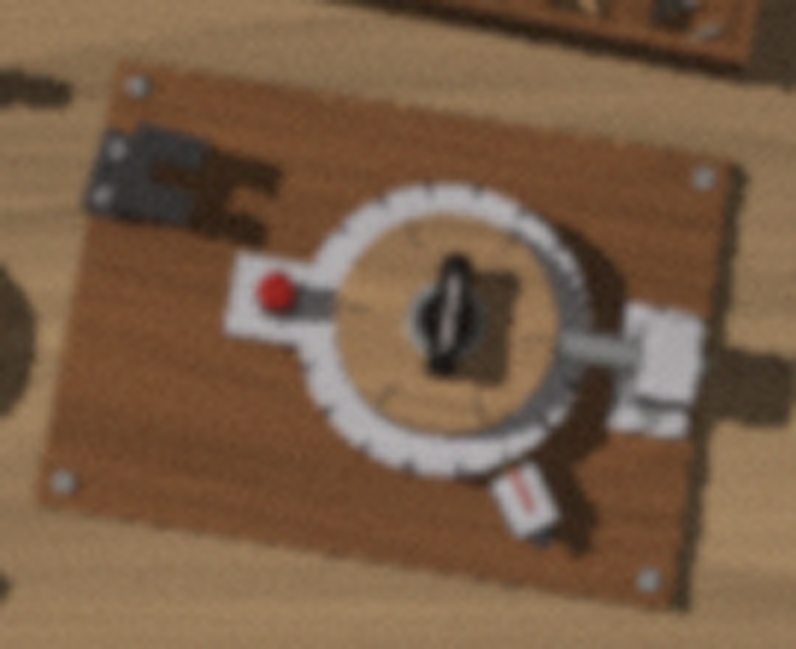

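View pics/s0c.png

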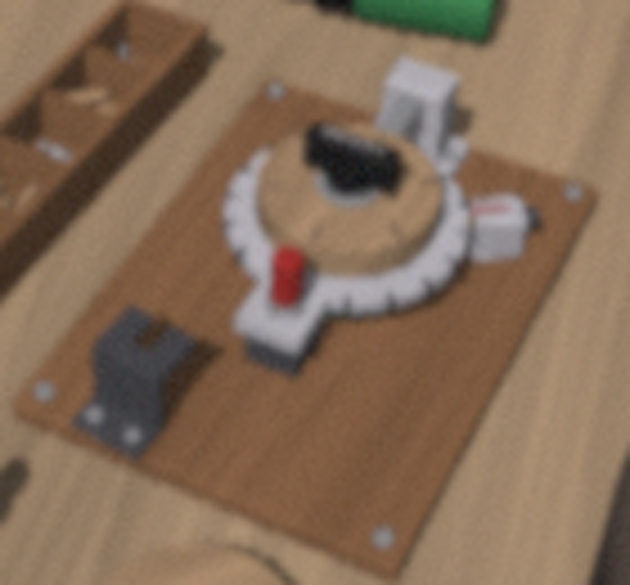

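Run:
```python
from h import *
t=load('t0');s=load('s0');k=796/135
T=lambda u,v,z:at(t,195+(u+.5)/k-.5,165+(v+.5)/k-.5,z)
S=lambda u,v,z:at(s,215+(u+.5)/4.5-.5,145+(v+.5)/4.5-.5,z)
for n,p in dict(TL=(122,62),TR=(738,155),BL=(42,503),BR=(680,605)).items(): print(n,T(*p,18))
for n,p in dict(TL=(15,412),TR=(270,80),BL=(395,578),BR=(597,195)).items(): print('side',n,S(*p,18))
print('pin',T(277,291,105),S(288,252,105))
print('knob ends',T(457,262,126),T(445,370,126),S(312,130,126),S(400,160,126))
print('notch top',T(155,168,70),T(203,186,70),'side',S(150,335,70),S(175,350,70))
print('plate',T(140,125,70),T(208,150,70),T(190,222,70),'side',S(130,308,70),S(198,345,70))
```

```text
TL [658.1 139.7  18. ]
TR [ 601.2 -216.2   18. ]
BL [404.9 181.   18. ]
BR [ 346.9 -173.6   18. ]
side TL [656.5 150.6  18. ]
side TR [ 598.3 -206.7   18. ]
side BL [405.7 193.2  18. ]
side BR [ 346.3 -160.3   18. ]
pin [511.5  47.6 105. ] [515.2  46.6 105. ]
knob ends [523.3 -46.8 126. ] [467.  -39.7 126. ] [526.  -42.5 126. ] [466.5 -33.  126. ]
notch top [585.  115.7  70. ] [574.8  89.2  70. ] side [582.8 107.6  70. ] [564.6 114.1  70. ]
plate [609.3 124.2  70. ] [595.   86.5  70. ] [554.7  96.2  70. ] side [601.8  90.6  70. ] [552.8 105.9  70. ]
```

Emit:
arm_command(deltas=[{"dx": 7,"dy": -17,"wz": -3},{"dx": 21,"dy": -51,"wz": -9},{"dx": 36,"dy": -86,"dz": 5,"wz": -15},{"dx": 51,"dy": -121,"dz": 10,"wz": -21},{"dx": 66,"dy": -156,"dz": 15,"wz": -27},{"dx": 81,"dy": -191,"dz": 20,"wz": -33},{"dx": 96,"dy": -226,"dz": 25,"wz": -39},{"dx": 111,"dy": -261,"dz": 30,"wz": -45},{"dx": 126,"dy": -296,"dz": 35,"wz": -51},{"dx": 141,"dy": -331,"dz": 40,"wz": -57}], gripper=1)

```text
validation failed for argument at $.de...
```

Emit:
arm_command(deltas=[{"dx": 15,"dy": -35,"wz": -6},{"dx": 29,"dy": -70,"wz": -10},{"dx": 44,"dy": -104,"wz": -14},{"dx": 59,"dy": -139,"wz": -17},{"dx": 74,"dy": -174,"wz": -17},{"dx": 87,"dy": -203,"wz": -17},{"dx": 95,"dy": -223,"wz": -17},{"dx": 100,"dy": -233,"wz": -17},{"dx": 100,"dy": -235,"wz": -17},{"dx": 100,"dy": -235,"wz": -17}])

```text
validation failed for argument at $.de...
```

Run:
```python
from h import *
w=snap('wrist','w1'); st=manip.state(); print(st['time'],st['tool_pos'],st['orientation'],st['joint_pos'],st['force'])
print(w['vfov'],np.round(w['cam_to_world'],3).tolist())
cv2.imwrite('pics/w1b.png',cv2.resize(w['pixels'],None,fx=1.5,fy=1.5,interpolation=2))
print(px(w,[512,48,105]),px(w,[577,107,70]),px(w,[495.5,-41,126]))
```

```text
0.15 [278.67246416 614.37871906 225.81730226] [ 9.77414763e-01 -2.11328997e-01 -7.14322380e-05  6.56742830e-04] [ 1.43310718e+00  3.59254310e-01  1.12702049e-02 -2.56458862e-04
 -1.22411126e+00 -2.88092580e-01] [-0.18319634 -0.03939091 -0.16830215]
64.42414284516582 [[-0.414, -0.881, -0.228, 341.056], [-0.91, 0.401, 0.103, 587.511], [0.001, 0.25, -0.968, 383.596], [0.0, 0.0, 0.0, 1.0]]
[ 986.9 -567.6] [ 772.8 -537. ] [1291.4 -730.2]
```

View pics/w1b.png

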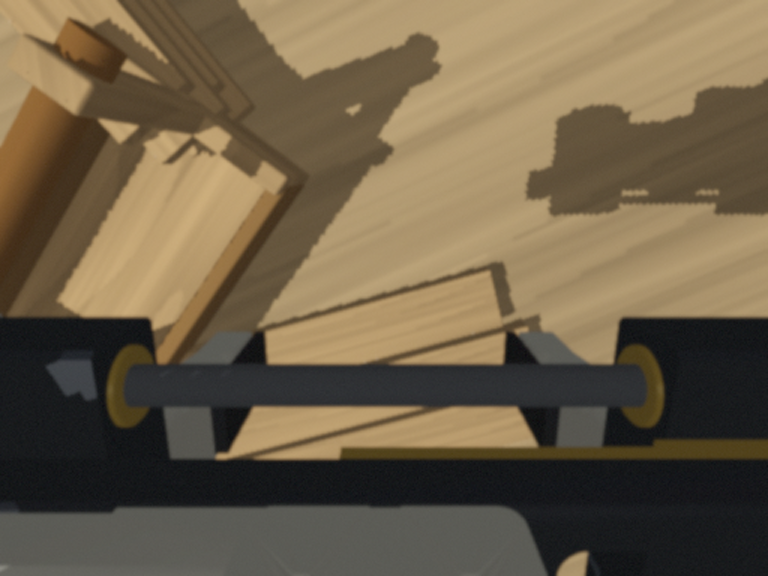

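Emit:
arm_command(deltas=[{"dx": 7,"dy": -17,"dz": 0,"wx": 0,"wy": 0,"wz": -3},{"dx": 21,"dy": -51,"dz": 0,"wx": 0,"wy": 0,"wz": -9},{"dx": 36,"dy": -82,"dz": 5,"wx": 0,"wy": 0,"wz": -15},{"dx": 52,"dy": -115,"dz": 10,"wx": 0,"wy": 0,"wz": -21},{"dx": 68,"dy": -148,"dz": 15,"wx": 0,"wy": 0,"wz": -27},{"dx": 84,"dy": -181,"dz": 20,"wx": 0,"wy": 0,"wz": -33},{"dx": 100,"dy": -214,"dz": 25,"wx": 0,"wy": 0,"wz": -39},{"dx": 116,"dy": -247,"dz": 30,"wx": 0,"wy": 0,"wz": -45},{"dx": 132,"dy": -280,"dz": 35,"wx": 0,"wy": 0,"wz": -51},{"dx": 148,"dy": -313,"dz": 40,"wx": 0,"wy": 0,"wz": -57}], gripper=1)

```text
time: 0.98
tool_pos: [426.9, 299.6, 266.1]
orientation: [0.757, -0.654, -0.0, 0.0]
force: [1.1, 1.0, 0.3]
width: 87.8
```

Emit:
arm_command(deltas=[{"dx": 18,"dy": -28,"dz": 0,"wx": 0,"wy": 0,"wz": -5},{"dx": 36,"dy": -55,"dz": 0,"wx": 0,"wy": 0,"wz": -9},{"dx": 56,"dy": -82,"dz": 0,"wx": 0,"wy": 0,"wz": -13},{"dx": 76,"dy": -110,"dz": 0,"wx": 0,"wy": 0,"wz": -16},{"dx": 94,"dy": -135,"dz": 0,"wx": 0,"wy": 0,"wz": -17.5},{"dx": 108,"dy": -155,"dz": 0,"wx": 0,"wy": 0,"wz": -17.5},{"dx": 118,"dy": -170,"dz": 0,"wx": 0,"wy": 0,"wz": -17.5},{"dx": 118,"dy": -170,"dz": 0,"wx": 0,"wy": 0,"wz": -17.5},{"dx": 118,"dy": -170,"dz": 0,"wx": 0,"wy": 0,"wz": -17.5}])

```text
time: 1.73
tool_pos: [545.1, 128.6, 265.6]
orientation: [-0.647, 0.762, 0.001, -0.001]
force: [0.2, 0.2, 0.0]
width: 87.7
```

Run:
```python
from h import *
w=snap('wrist','w2'); st=manip.state(); print(st['time'],st['tool_pos'],st['orientation'],st['joint_pos'],st['force'])
cv2.imwrite('pics/w2b.png',cv2.resize(w['pixels'],None,fx=1.5,fy=1.5,interpolation=2))
print(px(w,[512,48,105]),px(w,[577,107,70]),px(w,[495.5,-41,126]))
```

```text
1.7833 [544.80473481 129.29100864 265.76365542] [-6.47795584e-01  7.61813622e-01  6.45532317e-04 -6.85602833e-04] [ 5.81823868e-01  1.47074430e-01 -1.82153642e-01 -1.17586069e-03
 -1.24308756e+00 -7.42865666e-01] [-0.20932472 -0.18133244  0.59238874]
[276.9  92.9] [227.1 156.7] [282.5 -19.7]
```

View pics/w2b.png

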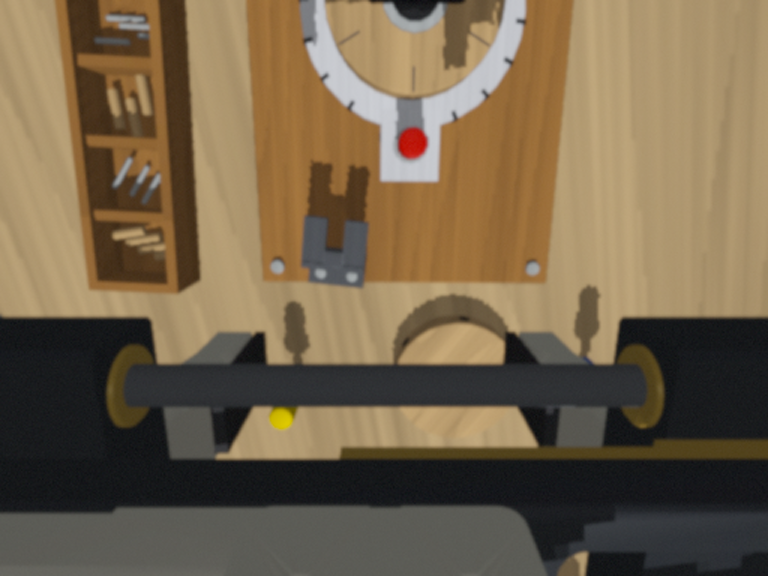

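The wrist view shows three pin-like things: red in the table's ear at (275,95), yellow on the bench at (188,278), and blue (hidden here, top view (169,262)). The red one standing in the ear fits the description. I'll confirm it and the notch in one crop.

Run:
```python
from h import *
crop(load('w2'),190,75,110,120,5,'w2c')
```

```text
(no output)
```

View pics/w2c.png

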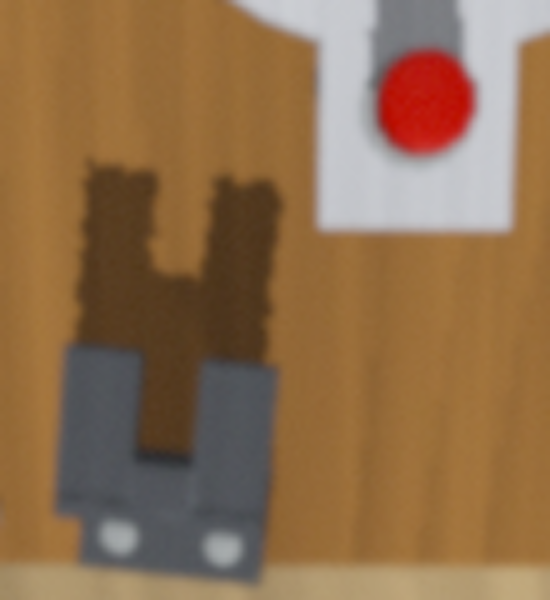

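Run:
```python
from h import *
w=load('w2')
W=lambda u,v,z:at(w,190+(u+.5)/5-.5,75+(v+.5)/5-.5,z)
print('front',W(67,345,70),W(277,367,70));print('mouth',W(142,350,70),W(200,361,70));print('end',W(134,466,70),W(189,470,70)); print('backcorner',W(57,500,70),W(270,517,70))
print('pin',W(426,102,105)); print('ear',W(318,232,62),W(513,232,62))
o=manip.state(); print(o['tool_pos'],w['cam_to_world'][:3,3])
W2=lambda u,v,z:at(w,u/1.5,v/1.5,z)
print('board',W2(264,283,18),W2(547,282,18))
```

```text
front [601.5  87.7  70. ] [554.7 100.5  70. ]
mouth [584.7  91.6  70. ] [572.   96.2  70. ]
end [591.8 117.9  70. ] [579.2 120.9  70. ]
backcorner [611.3 122.9  70. ] [562.4 135.1  70. ]
pin [514.4  49.7 105. ]
ear [540.4  72.2  62. ] [495.9  79.5  62. ]
[544.80473481 129.29100864 265.76365542] [535.52894963  62.97796508 423.49618433]
board [660.4 145.4  18. ] [404.9 186.5  18. ]
```

Emit:
arm_command(deltas=[{"dx": -6,"dy": -16,"dz": -10,"wx": 0,"wy": 0,"wz": 0},{"dx": -14,"dy": -36,"dz": -30,"wx": 0,"wy": 0,"wz": 0},{"dx": -22,"dy": -56,"dz": -60,"wx": 0,"wy": 0,"wz": 0},{"dx": -28,"dy": -72,"dz": -90,"wx": 0,"wy": 0,"wz": 0},{"dx": -31.5,"dy": -81,"dz": -118,"wx": 0,"wy": 0,"wz": 0},{"dx": -31.5,"dy": -81,"dz": -136,"wx": 0,"wy": 0,"wz": 0},{"dx": -31.5,"dy": -81,"dz": -140,"wx": 0,"wy": 0,"wz": 0},{"dx": -31.5,"dy": -81,"dz": -140,"wx": 0,"wy": 0,"wz": 0}])

```text
time: 2.45
tool_pos: [512.6, 48.7, 125.0]
orientation: [-0.648, 0.761, 0.001, -0.002]
force: [-0.1, 0.3, 0.6]
width: 87.6
```

Run:
```python
from h import *
w=snap('wrist','w3'); st=manip.state(); print(st['time'],st['tool_pos'],st['orientation'],st['force'])
s=snap('side','s3')
p=w['pixels'].astype(int); m=(p[...,2]>110)&(p[...,1]<60)&(p[...,0]<60); v,u=np.nonzero(m); print(len(u),u.min(),u.max(),v.min(),v.max(),u.mean(),v.mean())
uc=(u.min()+u.max())/2
print('pred',px(w,[513.5,48.5,105]),px(w,[513.5,48.5,67]))
p=s['pixels'].astype(int); m=(p[...,2]>110)&(p[...,1]<70)&(p[...,0]<70); v,u=np.nonzero(m);k=(abs(u-278)<15)&(abs(v-206)<20); print(u[k].mean(),v[k].mean(),k.sum(), px(s,[513.5,48.5,86]))
```

```text
2.5 [513.55990986  49.04047316 126.24665239] [-6.48349030e-01  7.61342691e-01  4.69443164e-04 -7.88551647e-04] [ 0.316781   -0.20257227  1.69065039]
650 242 270 208 236 255.63538461538462 221.08615384615385
pred [256.5 222.7] [256.3 204.8]
278.44444444444446 205.88888888888889 63 [278.7 206. ]
```

Emit:
arm_command(deltas=[{"dx": 0.3,"dy": -0.3,"dz": -10,"wx": 0,"wy": 0,"wz": 0},{"dx": 0.3,"dy": -0.3,"dz": -25,"wx": 0,"wy": 0,"wz": 0},{"dx": 0.3,"dy": -0.3,"dz": -40,"wx": 0,"wy": 0,"wz": 0},{"dx": 0.3,"dy": -0.3,"dz": -50,"wx": 0,"wy": 0,"wz": 0},{"dx": 0.3,"dy": -0.3,"dz": -53,"wx": 0,"wy": 0,"wz": 0},{"dx": 0.3,"dy": -0.3,"dz": -53,"wx": 0,"wy": 0,"wz": 0}])

```text
time: 3.05
tool_pos: [514.4, 49.1, 73.5]
orientation: [-0.648, 0.761, 0.0, -0.0]
force: [-0.7, 0.2, 0.8]
width: 88.1
```

Emit:
arm_command(deltas=[{"dx": 0,"dy": 0,"dz": 0,"wx": 0,"wy": 0,"wz": 0},{"dx": 0,"dy": 0,"dz": 0,"wx": 0,"wy": 0,"wz": 0},{"dx": 0,"dy": 0,"dz": 0,"wx": 0,"wy": 0,"wz": 0},{"dx": 0,"dy": 0,"dz": 0,"wx": 0,"wy": 0,"wz": 0},{"dx": 0,"dy": 0,"dz": 0,"wx": 0,"wy": 0,"wz": 0},{"dx": 0,"dy": 0,"dz": 0,"wx": 0,"wy": 0,"wz": 0},{"dx": 0,"dy": 0,"dz": 0,"wx": 0,"wy": 0,"wz": 0},{"dx": 0,"dy": 0,"dz": 0,"wx": 0,"wy": 0,"wz": 0}], gripper=0.2, newtons=20)

```text
time: 3.72
tool_pos: [514.4, 49.0, 73.6]
orientation: [-0.648, 0.761, 0.0, -0.0]
force: [-0.5, -0.4, 0.9]
width: 39.8
```

Emit:
arm_command(deltas=[{"dx": 0,"dy": 0,"dz": 0,"wx": 0,"wy": 0,"wz": 0},{"dx": 0,"dy": 0,"dz": 0,"wx": 0,"wy": 0,"wz": 0},{"dx": 0,"dy": 0,"dz": 0,"wx": 0,"wy": 0,"wz": 0},{"dx": 0,"dy": 0,"dz": 0,"wx": 0,"wy": 0,"wz": 0},{"dx": 0,"dy": 0,"dz": 0,"wx": 0,"wy": 0,"wz": 0},{"dx": 0,"dy": 0,"dz": 0,"wx": 0,"wy": 0,"wz": 0}], gripper=0.1, newtons=20)

```text
time: 4.22
tool_pos: [514.1, 49.0, 73.5]
orientation: [-0.648, 0.761, 0.0, -0.001]
force: [-1.7, 1.2, 2.2]
width: 20.5
```

Emit:
arm_command(deltas=[{"dx": 0,"dy": 0,"dz": 4,"wx": 0,"wy": 0,"wz": 0},{"dx": 0,"dy": 0,"dz": 10,"wx": 0,"wy": 0,"wz": 0},{"dx": 0,"dy": 0,"dz": 18,"wx": 0,"wy": 0,"wz": 0},{"dx": 0,"dy": 0,"dz": 27,"wx": 0,"wy": 0,"wz": 0},{"dx": 0,"dy": 0,"dz": 36,"wx": 0,"wy": 0,"wz": 0},{"dx": 0,"dy": 0,"dz": 45,"wx": 0,"wy": 0,"wz": 0},{"dx": 0,"dy": 0,"dz": 54,"wx": 0,"wy": 0,"wz": 0},{"dx": 0,"dy": 0,"dz": 62,"wx": 0,"wy": 0,"wz": 0},{"dx": 0,"dy": 0,"dz": 64,"wx": 0,"wy": 0,"wz": 0},{"dx": 0,"dy": 0,"dz": 64,"wx": 0,"wy": 0,"wz": 0}])

```text
time: 5.05
tool_pos: [514.5, 49.2, 138.5]
orientation: [-0.648, 0.761, 0.0, 0.0]
force: [-0.2, 0.4, -0.3]
width: 20.8
```

Emit:
arm_command(deltas=[{"dx": 6,"dy": 5,"dz": 4,"wx": 0,"wy": 0,"wz": 0},{"dx": 17,"dy": 15,"dz": 6,"wx": 0,"wy": 0,"wz": 0},{"dx": 30,"dy": 26,"dz": 6,"wx": 0,"wy": 0,"wz": -2},{"dx": 43,"dy": 37,"dz": 6,"wx": 0,"wy": 0,"wz": -4},{"dx": 55,"dy": 48,"dz": 6,"wx": 0,"wy": 0,"wz": -5},{"dx": 63,"dy": 55,"dz": 6,"wx": 0,"wy": 0,"wz": -5},{"dx": 67.5,"dy": 59,"dz": 6,"wx": 0,"wy": 0,"wz": -5},{"dx": 67.5,"dy": 59.5,"dz": 6,"wx": 0,"wy": 0,"wz": -5},{"dx": 67.5,"dy": 59.5,"dz": 6,"wx": 0,"wy": 0,"wz": -5}])

```text
time: 5.8
tool_pos: [581.5, 108.6, 143.9]
orientation: [-0.615, 0.789, 0.0, -0.0]
force: [-0.2, -0.3, 0.1]
width: 20.7
```

Run:
```python
from h import *
w=snap('wrist','w4'); s=snap('side','s4'); t=snap('top','t4');st=manip.state(); print(st['time'],st['tool_pos'],st['orientation'],st['force'],st['width'])
q=lambda im,u,v,W,H,k:cv2.resize(im['pixels'][v:v+H,u:u+W],None,fx=k,fy=k,interpolation=2)
a=q(w,180,140,150,120,4)[:, :]; 
u,v=px(s,[582,110,80]).astype(int); b=q(s,u-35,v-30,70,60,5)
print(px(w,[582,109.5,86]),px(w,[583,112,70]),'side crop org',u-35,v-30)
cv2.imwrite('pics/c4.png',np.vstack([np.hstack([cv2.resize(a,(450,360)),cv2.resize(b,(350,360))])]))
```

```text
5.95 [581.39622976 108.26016545 144.5151384 ] [-6.14611505e-01  7.88829890e-01  3.17170504e-04  4.74679664e-05] [-0.41398727  0.08996252 -0.22441166] 20.388509160377005
[257.4 205.9] [256.9 203.1] side crop org 212 187
```

View pics/c4.png

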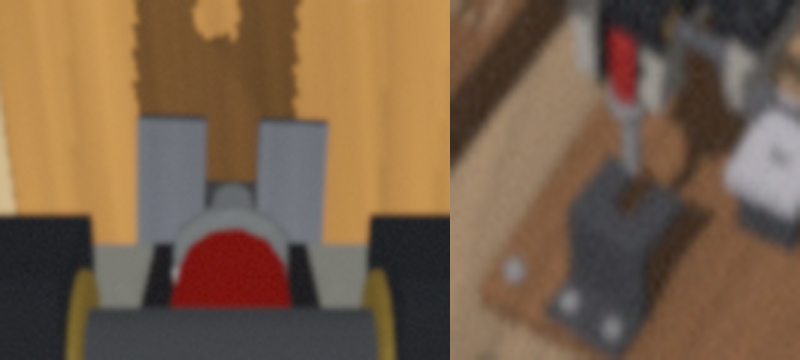

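Run:
```python
from h import *
w=load('w4');s=load('s4')
W=lambda u,v,z:at(w,180+(u+.5)/3-.5,140+(v+.5)/3-.5,z)
a,b,c,d=W(140,117,70),W(326,122,70),W(207,118.5,70),W(258,121,70);print(a,b,c,d)
y=np.array([.25,.968,0]);print((a+b)/2+18*y,(c+d)/2+18*y); print('wallbase visible',W(215,183,64),W(250,183,70))
print('foot pred crop',(px(w,[581.4,108.3,91])-[180,140])*3, 'side foot pred crop',(px(s,[581.4,108.3,91])-[212,187])*5)
S=lambda u,v,z:at(s,212+u/5,187+v/5,z)
print('side plate corners',S(612-450,157,70),S(685-450,205,70),S(572-450,213,70),'notch',S(640-450,183,70), 'foot',S(630-450,177,91))
```

```text
[601.2  87.   70. ] [554.7 100.1  70. ] [584.4  91.6  70. ] [571.8  95.5  70. ]
[582.45  110.974  70.   ] [582.6   110.974  70.   ]
wallbase visible [587.3 110.7  64. ] [577.8 111.3  70. ]
foot pred crop [233.4 198.6] side foot pred crop [181.5 135.5]
side plate corners [592.7 108.4  70. ] [544.3 128.2  70. ] [599.4 152.7  70. ] notch [572.1 121.2  70. ] foot [572.3 136.3  91. ]
```

Run:
```python
from h import *
s=load('s4')
S=lambda u,v,z:at(s,212+u/5,187+v/6,z)
print('corners',S(612-450,157,70),S(685-450,205,70),S(572-450,213,70),'foot px',212+180/5,187+177/6)
for z in (83,87,91): print(z,px(s,[581.4,108.3,z]))
p=s['pixels'].astype(int); m=(p[...,2]>90)&(p[...,1]<60)&(p[...,0]<60); v,u=np.nonzero(m);k=(abs(u-248)<15)&(abs(v-200)<20); print('red',u[k].mean(),v[k].min(),v[k].max())
for z in (133,96): print(z,px(s,[581.4,108.3,z]))
```

```text
corners [599.3  90.2  70. ] [551.9 105.2  70. ] [608.2 129.3  70. ] foot px 248.0 216.5
83 [248.3 216.1]
87 [248.3 215.1]
91 [248.3 214.1]
red 246.14 192 202
133 [248.1 203.2]
96 [248.3 212.9]
```

Emit:
arm_command(deltas=[{"dx": 0.3,"dy": 0.8,"dz": -6,"wx": 0,"wy": 0,"wz": 0},{"dx": 0.3,"dy": 0.8,"dz": -14,"wx": 0,"wy": 0,"wz": 0},{"dx": 0.3,"dy": 0.8,"dz": -22,"wx": 0,"wy": 0,"wz": 0},{"dx": 0.3,"dy": 0.8,"dz": -29,"wx": 0,"wy": 0,"wz": 0},{"dx": 0.3,"dy": 0.8,"dz": -34,"wx": 0,"wy": 0,"wz": 0},{"dx": 0.3,"dy": 0.8,"dz": -35,"wx": 0,"wy": 0,"wz": 0}])

```text
time: 6.45
tool_pos: [580.9, 108.7, 107.9]
orientation: [-0.615, 0.789, 0.001, -0.001]
force: [-0.0, -0.3, -1.5]
width: 20.7
```

Shank is in the notch (foot about 54 mm, no contact force). Lower further.

Emit:
arm_command(deltas=[{"dx": 0.4,"dy": 0.4,"dz": -6,"wx": 0,"wy": 0,"wz": 0},{"dx": 0.5,"dy": 0.8,"dz": -13,"wx": 0,"wy": 0,"wz": 0},{"dx": 0.6,"dy": 1,"dz": -19,"wx": 0,"wy": 0,"wz": 0},{"dx": 0.6,"dy": 1.5,"dz": -23,"wx": 0,"wy": 0,"wz": 0},{"dx": 0.6,"dy": 1.5,"dz": -25,"wx": 0,"wy": 0,"wz": 0},{"dx": 0.6,"dy": 1.5,"dz": -25,"wx": 0,"wy": 0,"wz": 0}])

```text
time: 6.95
tool_pos: [581.3, 110.1, 82.3]
orientation: [-0.615, 0.789, 0.001, -0.002]
force: [-0.6, 0.4, -1.4]
width: 20.8
```

Emit:
arm_command(deltas=[{"dx": 0.1,"dy": 0.4,"dz": -0.5,"wx": 0,"wy": 0,"wz": 0},{"dx": 0.2,"dy": 0.6,"dz": -1.2,"wx": 0,"wy": 0,"wz": 0},{"dx": 0.2,"dy": 0.6,"dz": -1.8,"wx": 0,"wy": 0,"wz": 0},{"dx": 0.2,"dy": 0.6,"dz": -1.8,"wx": 0,"wy": 0,"wz": 0}])

```text
time: 7.28
tool_pos: [581.6, 110.7, 81.5]
orientation: [-0.615, 0.789, 0.0, -0.001]
force: [-2.4, -0.7, 5.5]
width: 20.7
```

Collar has landed on the plate (+5.5 N at the predicted height). Release and rise.

Emit:
arm_command(deltas=[{"dx": 0,"dy": 0,"dz": 0.2,"wx": 0,"wy": 0,"wz": 0},{"dx": 0,"dy": 0,"dz": 0.2,"wx": 0,"wy": 0,"wz": 0},{"dx": 0,"dy": 0,"dz": 0.2,"wx": 0,"wy": 0,"wz": 0},{"dx": 0,"dy": 0,"dz": 0.2,"wx": 0,"wy": 0,"wz": 0},{"dx": 0,"dy": 0,"dz": 0.2,"wx": 0,"wy": 0,"wz": 0},{"dx": 0,"dy": 0,"dz": 0.2,"wx": 0,"wy": 0,"wz": 0},{"dx": 0,"dy": 0,"dz": 0.2,"wx": 0,"wy": 0,"wz": 0}], gripper=0.7)

```text
time: 7.87
tool_pos: [581.6, 110.7, 81.6]
orientation: [-0.615, 0.789, 0.0, -0.001]
force: [-0.6, -0.2, -0.2]
width: 59.5
```

Emit:
arm_command(deltas=[{"dx": 0,"dy": 0,"dz": 6,"wx": 0,"wy": 0,"wz": 0},{"dx": 0,"dy": 0,"dz": 18,"wx": 0,"wy": 0,"wz": 0},{"dx": 0,"dy": 0,"dz": 36,"wx": 0,"wy": 0,"wz": 0},{"dx": 0,"dy": 0,"dz": 60,"wx": 0,"wy": 0,"wz": 0},{"dx": 0,"dy": 0,"dz": 80,"wx": 0,"wy": 0,"wz": 0},{"dx": 0,"dy": 0,"dz": 100,"wx": 0,"wy": 0,"wz": 0},{"dx": 0,"dy": 0,"dz": 114,"wx": 0,"wy": 0,"wz": 0},{"dx": 0,"dy": 0,"dz": 118,"wx": 0,"wy": 0,"wz": 0},{"dx": 0,"dy": 0,"dz": 118,"wx": 0,"wy": 0,"wz": 0}], gripper=1)

```text
time: 8.62
tool_pos: [582.2, 111.0, 201.1]
orientation: [-0.615, 0.789, 0.0, 0.0]
force: [0.7, 0.8, -0.4]
width: 88.0
```

Run:
```python
from h import *
w=snap('wrist','w5'); s=snap('side','s5');st=manip.state(); print(st['time'],st['tool_pos'],st['orientation'],st['force'],st['width'])
q=lambda im,u,v,W,H,k:cv2.resize(im['pixels'][v:v+H,u:u+W],None,fx=k,fy=k,interpolation=2)
u,v=px(s,[582,110,80]).astype(int)
cv2.imwrite('pics/c5.png',np.hstack([q(w,180,100,150,133,3)[:399],q(s,u-35,v-40,70,80,5)[:399]]))
p=w['pixels'].astype(int); m=(p[...,2]>110)&(p[...,1]<60)&(p[...,0]<60); v,u=np.nonzero(m); print(len(u),u.mean(),v.mean(),px(w,[582,111,113]))
```

```text
8.7167 [581.14509606 110.61985083 198.91528791] [-6.14571053e-01  7.88859371e-01  7.70912551e-04 -1.64894061e-03] [-0.22879983  0.68089379 -0.50530909] 87.5684552978344
426 257.3474178403756 191.90845070422534 [257.9 193.9]
```

View pics/c5.png

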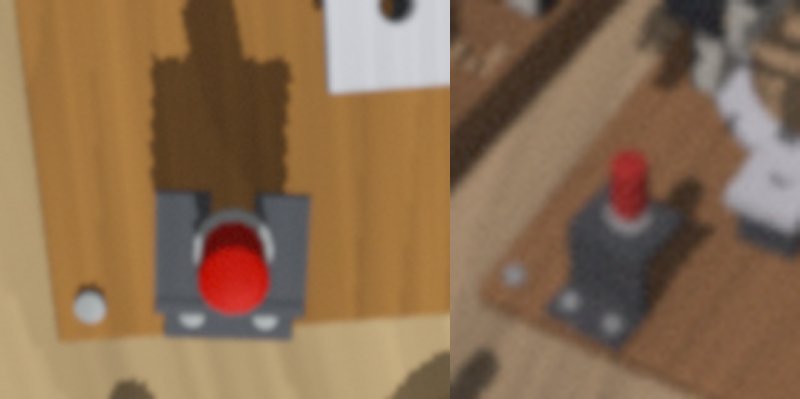

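Emit:
arm_command(deltas=[{"dx": -5,"dy": -8,"dz": 0,"wx": 0,"wy": 0,"wz": 4},{"dx": -14,"dy": -24,"dz": 0,"wx": 0,"wy": 0,"wz": 10},{"dx": -24,"dy": -44,"dz": 0,"wx": 0,"wy": 0,"wz": 16},{"dx": -34,"dy": -64,"dz": 0,"wx": 0,"wy": 0,"wz": 22},{"dx": -44,"dy": -84,"dz": 0,"wx": 0,"wy": 0,"wz": 28},{"dx": -54,"dy": -104,"dz": 0,"wx": 0,"wy": 0,"wz": 34},{"dx": -64,"dy": -120,"dz": 0,"wx": 0,"wy": 0,"wz": 40},{"dx": -72,"dy": -135,"dz": 0,"wx": 0,"wy": 0,"wz": 46},{"dx": -78,"dy": -146,"dz": 0,"wx": 0,"wy": 0,"wz": 52},{"dx": -82,"dy": -152,"dz": 0,"wx": 0,"wy": 0,"wz": 58}])

```text
time: 9.55
tool_pos: [497.6, -42.6, 197.6]
orientation: [0.921, -0.39, -0.001, 0.002]
force: [0.4, 1.5, -0.2]
width: 87.6
```

Emit:
arm_command(deltas=[{"dx": 0,"dy": 0,"dz": 0,"wx": 0,"wy": 0,"wz": 6},{"dx": 0,"dy": 0,"dz": 0,"wx": 0,"wy": 0,"wz": 12},{"dx": 0,"dy": 0,"dz": 0,"wx": 0,"wy": 0,"wz": 18},{"dx": 0,"dy": 0,"dz": 0,"wx": 0,"wy": 0,"wz": 24},{"dx": 0,"dy": 0,"dz": 0,"wx": 0,"wy": 0,"wz": 30},{"dx": 0,"dy": 0,"dz": 0,"wx": 0,"wy": 0,"wz": 35},{"dx": 0,"dy": 0,"dz": 0,"wx": 0,"wy": 0,"wz": 36},{"dx": 0,"dy": 0,"dz": 0,"wx": 0,"wy": 0,"wz": 36},{"dx": 0,"dy": 0,"dz": 0,"wx": 0,"wy": 0,"wz": 36}])

```text
time: 10.3
tool_pos: [497.3, -42.7, 197.0]
orientation: [0.996, -0.088, -0.001, 0.003]
force: [0.3, 0.6, -0.2]
width: 87.4
```

Run:
```python
from h import *
w=load('w5');print('bore',at(w,180+397/3,100+8/3,62))
w=snap('wrist','w6');st=manip.state(); o=st['orientation'];print(st['time'],st['tool_pos'],o,st['force'],'jaw',2*np.degrees(np.arctan2(o[1],o[0]))-90)
print(px(w,[499.4,-41.8,126]))
crop(w,180,100,150,125,4,'w6c')
```

```text
bore [514.2  51.1  62. ]
10.35 [497.38727423 -42.71554288 197.17466003] [ 9.96144620e-01 -8.76811896e-02 -4.88075571e-04  2.76900073e-03] [ 0.20499382  0.39545123 -0.1199068 ] jaw -100.06048303910772
[255.6 199.9]
```

View pics/w6c.png

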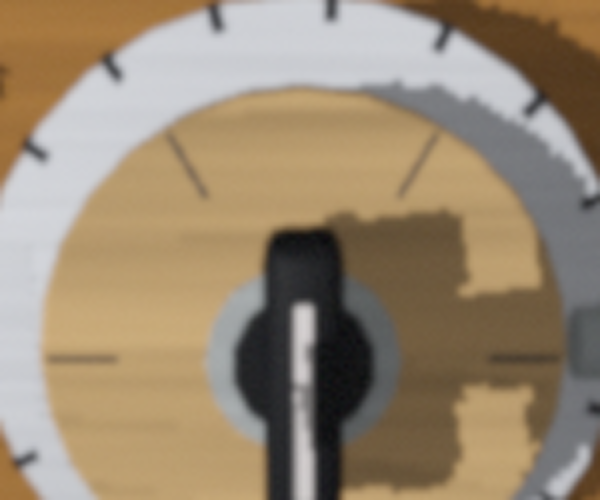

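Run:
```python
from h import *
w=load('w6')
for z in (88,94): print(at(w,180+304/4,100+360/4,z),px(w,[499.4,-41.8,z]))
```

```text
[497.6 -42.   88. ] [255.4 188.2]
[499.1 -42.2  94. ] [255.5 189.8]
```

Emit:
arm_command(deltas=[{"dx": 0.5,"dy": 0.2,"dz": -8,"wx": 0,"wy": 0,"wz": 0.4},{"dx": 1,"dy": 0.5,"dz": -24,"wx": 0,"wy": 0,"wz": 0.4},{"dx": 1.5,"dy": 0.7,"dz": -44,"wx": 0,"wy": 0,"wz": 0.4},{"dx": 1.8,"dy": 0.8,"dz": -60,"wx": 0,"wy": 0,"wz": 0.4},{"dx": 1.8,"dy": 0.8,"dz": -76,"wx": 0,"wy": 0,"wz": 0.4},{"dx": 1.8,"dy": 0.8,"dz": -90,"wx": 0,"wy": 0,"wz": 0.4},{"dx": 1.8,"dy": 0.8,"dz": -98,"wx": 0,"wy": 0,"wz": 0.4},{"dx": 1.8,"dy": 0.8,"dz": -101.5,"wx": 0,"wy": 0,"wz": 0.4},{"dx": 1.8,"dy": 0.8,"dz": -101.5,"wx": 0,"wy": 0,"wz": 0.4}])

```text
time: 11.1
tool_pos: [498.7, -42.0, 94.9]
orientation: [0.996, -0.084, -0.001, 0.003]
force: [0.7, 0.0, 0.9]
width: 87.4
```

Emit:
arm_command(deltas=[{"dx": 0,"dy": 0,"dz": 0,"wx": 0,"wy": 0,"wz": 0},{"dx": 0,"dy": 0,"dz": 0,"wx": 0,"wy": 0,"wz": 0},{"dx": 0,"dy": 0,"dz": 0,"wx": 0,"wy": 0,"wz": 0},{"dx": 0,"dy": 0,"dz": 0,"wx": 0,"wy": 0,"wz": 0},{"dx": 0,"dy": 0,"dz": 0,"wx": 0,"wy": 0,"wz": 0},{"dx": 0,"dy": 0,"dz": 0,"wx": 0,"wy": 0,"wz": 0},{"dx": 0,"dy": 0,"dz": 0,"wx": 0,"wy": 0,"wz": 0},{"dx": 0,"dy": 0,"dz": 0,"wx": 0,"wy": 0,"wz": 0},{"dx": 0,"dy": 0,"dz": 0,"wx": 0,"wy": 0,"wz": 0},{"dx": 0,"dy": 0,"dz": 0,"wx": 0,"wy": 0,"wz": 0}], gripper=0.1, newtons=45)

```text
time: 11.93
tool_pos: [498.6, -42.5, 94.9]
orientation: [0.996, -0.084, -0.001, 0.004]
force: [1.0, -3.6, 0.9]
width: 28.9
```

Emit:
arm_command(deltas=[{"dx": 0,"dy": 0,"dz": 0,"wx": 0,"wy": 0,"wz": 0},{"dx": 0,"dy": 0,"dz": 0,"wx": 0,"wy": 0,"wz": 0},{"dx": 0,"dy": 0,"dz": 0,"wx": 0,"wy": 0,"wz": 0}])

```text
time: 12.18
tool_pos: [498.6, -42.6, 94.9]
orientation: [0.996, -0.084, -0.001, 0.004]
force: [-0.2, -0.5, -0.0]
width: 28.3
```

```bash
cat > st.py <<'E'
from h import *
s=manip.state();o=s['orientation'];print(round(s['time'],2),s['tool_pos'].round(1),'jaw',round(2*np.degrees(np.arctan2(o[1],o[0]))-90,2),'F',s['force'].round(1),'M',s['ft_torque'].round(2),'w',round(s['width'],1),'j6',s['joint_pos'][5].round(3))
E
python3 st.py
```

```text
12.18 [498.6 -42.6  94.9] jaw -99.67 F [-0.2 -0.5 -0. ] M [-0.41 -0.07 -0.02] w 28.3 j6 1.084
```

Width 28.3 mm is not the 16 mm bar: the fingertips probably caught the round boss below the bar. Open, rise a little and regrip.

Emit:
arm_command(deltas=[{"dx": 0,"dy": 0,"dz": 0,"wx": 0,"wy": 0,"wz": 0},{"dx": 0,"dy": 0,"dz": 0,"wx": 0,"wy": 0,"wz": 0},{"dx": 0,"dy": 0.3,"dz": 0,"wx": 0,"wy": 0,"wz": 0},{"dx": 0.3,"dy": 0.5,"dz": 3,"wx": 0,"wy": 0,"wz": 0},{"dx": 0.5,"dy": 0.5,"dz": 5,"wx": 0,"wy": 0,"wz": 0.2},{"dx": 0.5,"dy": 0.5,"dz": 5,"wx": 0,"wy": 0,"wz": 0.2},{"dx": 0.5,"dy": 0.5,"dz": 5,"wx": 0,"wy": 0,"wz": 0.2}], gripper=0.5)

```text
time: 12.77
tool_pos: [499.3, -42.0, 100.1]
orientation: [0.997, -0.083, -0.001, 0.003]
force: [0.2, -0.7, -0.6]
width: 43.6
```

Emit:
arm_command(deltas=[{"dx": 0,"dy": 0,"dz": 0,"wx": 0,"wy": 0,"wz": 0},{"dx": 0,"dy": 0,"dz": 0,"wx": 0,"wy": 0,"wz": 0},{"dx": 0,"dy": 0,"dz": 0,"wx": 0,"wy": 0,"wz": 0},{"dx": 0,"dy": 0,"dz": 0,"wx": 0,"wy": 0,"wz": 0},{"dx": 0,"dy": 0,"dz": 0,"wx": 0,"wy": 0,"wz": 0},{"dx": 0,"dy": 0,"dz": 0,"wx": 0,"wy": 0,"wz": 0},{"dx": 0,"dy": 0,"dz": 0,"wx": 0,"wy": 0,"wz": 0},{"dx": 0,"dy": 0,"dz": 0,"wx": 0,"wy": 0,"wz": 0}], gripper=0.05, newtons=45)

```text
time: 13.43
tool_pos: [499.1, -42.8, 100.1]
orientation: [0.997, -0.083, -0.001, 0.004]
force: [1.2, -6.2, -0.1]
width: 15.7
```

```bash
python3 st.py
```

```text
13.43 [499.1 -42.8 100.1] jaw -99.47 F [ 1.2 -6.2 -0.1] M [-1.58 -0.36  0.08] w 15.7 j6 1.087
```

Emit:
arm_command(deltas=[{"dx": 0,"dy": 0,"dz": 0,"wx": 0,"wy": 0,"wz": -1.5},{"dx": 0,"dy": 0,"dz": 0,"wx": 0,"wy": 0,"wz": -3.5},{"dx": 0,"dy": 0,"dz": 0,"wx": 0,"wy": 0,"wz": -5.5}])

```text
time: 13.68
tool_pos: [499.1, -43.0, 100.1]
orientation: [0.991, -0.131, -0.002, 0.004]
force: [-0.1, -2.9, -0.8]
width: 15.6
```

```bash
python3 st.py
```

```text
13.68 [499.1 -43.  100.1] jaw -105.06 F [-0.1 -2.9 -0.8] M [-0.3  -0.07  0.22] w 15.6 j6 0.991
```

Emit:
arm_command(deltas=[{"dx": 0,"dy": 0,"dz": 0,"wx": 0,"wy": 0,"wz": -2},{"dx": 0,"dy": 0,"dz": 0,"wx": 0,"wy": 0,"wz": -4},{"dx": 0,"dy": 0,"dz": 0,"wx": 0,"wy": 0,"wz": -6}])

```text
time: 13.93
tool_pos: [499.0, -43.2, 100.1]
orientation: [0.983, -0.184, -0.002, 0.004]
force: [-0.4, -1.8, 0.3]
width: 15.6
```

```bash
python3 st.py
```

```text
13.93 [499.  -43.2 100.1] jaw -111.17 F [-0.4 -1.8  0.3] M [-0.31 -0.1  -0.  ] w 15.6 j6 0.886
```

Emit:
arm_command(deltas=[{"dx": 0,"dy": 0,"dz": 0,"wx": 0,"wy": 0,"wz": -2},{"dx": 0,"dy": 0,"dz": 0,"wx": 0,"wy": 0,"wz": -4}])

```text
time: 14.1
tool_pos: [498.9, -43.3, 100.1]
orientation: [0.976, -0.219, -0.002, 0.004]
force: [-0.7, -1.2, 0.7]
width: 15.5
```

```bash
python3 st.py
```

```text
14.1 [498.9 -43.3 100.1] jaw -115.29 F [-0.7 -1.2  0.7] M [-0.19 -0.02 -0.09] w 15.5 j6 0.815
```

Emit:
arm_command(deltas=[{"dx": 0,"dy": 0,"dz": 0,"wx": 0,"wy": 0,"wz": -2},{"dx": 0,"dy": 0,"dz": 0,"wx": 0,"wy": 0,"wz": -4}])

```text
time: 14.27
tool_pos: [498.8, -43.5, 100.1]
orientation: [0.967, -0.254, -0.002, 0.004]
force: [-0.4, -1.2, 0.6]
width: 15.6
```

```bash
python3 st.py
```

```text
14.27 [498.8 -43.5 100.1] jaw -119.42 F [-0.4 -1.2  0.6] M [-0.09 -0.    0.02] w 15.6 j6 0.744
```

Emit:
arm_command(deltas=[{"dx": 0,"dy": 0,"dz": 0,"wx": 0,"wy": 0,"wz": -2},{"dx": 0,"dy": 0,"dz": 0,"wx": 0,"wy": 0,"wz": -4.5}])

```text
time: 14.43
tool_pos: [498.7, -43.6, 100.1]
orientation: [0.956, -0.293, -0.002, 0.004]
force: [-1.6, -2.4, 1.1]
width: 15.9
```

```bash
python3 st.py
```

```text
14.43 [498.7 -43.6 100.1] jaw -124.02 F [-1.6 -2.4  1.1] M [-0.13 -0.01  0.23] w 15.9 j6 0.665
```

Emit:
arm_command(deltas=[{"dx": 0,"dy": 0,"dz": 0,"wx": 0,"wy": 0,"wz": -2},{"dx": 0,"dy": 0,"dz": 0,"wx": 0,"wy": 0,"wz": -4.5}])

```text
time: 14.6
tool_pos: [498.6, -43.7, 100.1]
orientation: [0.944, -0.331, -0.002, 0.004]
force: [-0.6, -1.6, -0.2]
width: 15.8
```

```bash
python3 st.py
```

```text
14.6 [498.6 -43.7 100.1] jaw -128.61 F [-0.6 -1.6 -0.2] M [-0.09  0.02  0.12] w 15.8 j6 0.586
```

First click felt at jaw ≈ -119.4° (moment + → − → ~0). Continue.

Emit:
arm_command(deltas=[{"dx": 0,"dy": 0,"dz": 0,"wx": 0,"wy": 0,"wz": -2.5},{"dx": 0,"dy": 0,"dz": 0,"wx": 0,"wy": 0,"wz": -5}])

```text
time: 14.77
tool_pos: [498.5, -43.9, 100.1]
orientation: [0.928, -0.373, -0.003, 0.004]
force: [-1.8, -1.2, 0.2]
width: 15.9
```

```bash
python3 st.py
```

```text
14.77 [498.5 -43.9 100.1] jaw -133.76 F [-1.8 -1.2  0.2] M [-0.17  0.05 -0.02] w 15.9 j6 0.498
```

Emit:
arm_command(deltas=[{"dx": 0,"dy": 0,"dz": 0,"wx": 0,"wy": 0,"wz": -2.5},{"dx": 0,"dy": 0,"dz": 0,"wx": 0,"wy": 0,"wz": -5}])

```text
time: 14.93
tool_pos: [498.3, -44.0, 100.1]
orientation: [0.91, -0.414, -0.003, 0.003]
force: [-1.9, -1.1, 0.7]
width: 15.6
```

```bash
python3 st.py
```

```text
14.93 [498.3 -44.  100.1] jaw -138.91 F [-1.9 -1.1  0.7] M [-0.06  0.05  0.05] w 15.6 j6 0.41
```

Emit:
arm_command(deltas=[{"dx": 0,"dy": 0,"dz": 0,"wx": 0,"wy": 0,"wz": -2.5},{"dx": 0,"dy": 0,"dz": 0,"wx": 0,"wy": 0,"wz": -5}])

```text
time: 15.1
tool_pos: [498.2, -44.1, 100.1]
orientation: [0.891, -0.454, -0.003, 0.003]
force: [-2.0, -1.6, 0.5]
width: 16.0
```

```bash
python3 st.py
```

```text
15.1 [498.2 -44.1 100.1] jaw -144.04 F [-2.  -1.6  0.5] M [0.04 0.02 0.24] w 16.0 j6 0.322
```

Emit:
arm_command(deltas=[{"dx": 0,"dy": 0,"dz": 0,"wx": 0,"wy": 0,"wz": -2.5},{"dx": 0,"dy": 0,"dz": 0,"wx": 0,"wy": 0,"wz": -5}])

```text
time: 15.27
tool_pos: [498.0, -44.2, 100.1]
orientation: [0.87, -0.494, -0.003, 0.003]
force: [-1.5, -1.0, 1.1]
width: 16.3
```

```bash
python3 st.py
```

```text
15.27 [498.  -44.2 100.1] jaw -149.16 F [-1.5 -1.   1.1] M [-0.05  0.12  0.1 ] w 16.3 j6 0.234
```

Second click felt near -139°. Now to -159.3°, with the last approach slow.

Emit:
arm_command(deltas=[{"dx": 0,"dy": 0,"dz": 0,"wx": 0,"wy": 0,"wz": -2.5},{"dx": 0,"dy": 0,"dz": 0,"wx": 0,"wy": 0,"wz": -5}])

```text
time: 15.43
tool_pos: [497.9, -44.3, 100.1]
orientation: [0.847, -0.532, -0.003, 0.003]
force: [-1.4, 0.2, 0.4]
width: 15.8
```

```bash
python3 st.py
```

```text
15.43 [497.9 -44.3 100.1] jaw -154.31 F [-1.4  0.2  0.4] M [ 0.04  0.09 -0.13] w 15.8 j6 0.145
```

Emit:
arm_command(deltas=[{"dx": 0.2,"dy": 0.2,"dz": 0,"wx": 0,"wy": 0,"wz": -1.5},{"dx": 0.4,"dy": 0.4,"dz": 0,"wx": 0,"wy": 0,"wz": -3}])

```text
time: 15.6
tool_pos: [497.8, -44.3, 100.1]
orientation: [0.832, -0.555, -0.004, 0.003]
force: [-2.9, -3.8, 3.0]
width: 15.7
```

```bash
python3 st.py
```

```text
15.6 [497.8 -44.3 100.1] jaw -157.42 F [-2.9 -3.8  3. ] M [-0.83  0.49 -0.05] w 15.7 j6 0.092
```

Emit:
arm_command(deltas=[{"dx": 0,"dy": 0,"dz": 0,"wx": 0,"wy": 0,"wz": -1},{"dx": 0,"dy": 0,"dz": 0,"wx": 0,"wy": 0,"wz": -1.8},{"dx": 0,"dy": 0,"dz": 0,"wx": 0,"wy": 0,"wz": -1.8},{"dx": 0,"dy": 0,"dz": 0,"wx": 0,"wy": 0,"wz": -1.8}])

```text
time: 15.93
tool_pos: [497.7, -44.3, 100.1]
orientation: [0.823, -0.568, -0.004, 0.003]
force: [-2.4, -1.0, 1.1]
width: 15.6
```

```bash
python3 st.py
python3 - <<'E'
from h import *
t=snap('top','t7');s=snap('side','s7')
q=lambda im,u,v,W,H,k:cv2.resize(im['pixels'][v:v+H,u:u+W],None,fx=k,fy=k,interpolation=2)
cv2.imwrite('pics/c7.png',np.hstack([q(t,200,170,125,150,3)[:450],q(s,205,130,140,150,3)[:450]]))
E
python3 st.py
```

```text
15.93 [497.7 -44.3 100.1] jaw -159.2 F [-2.4 -1.   1.1] M [-0.1   0.02  0.  ] w 15.6 j6 0.061
16.03 [497.7 -44.3 100.1] jaw -159.19 F [-2.1 -1.6  1.2] M [-0.14  0.02 -0.07] w 15.9 j6 0.061
```

View pics/c7.png

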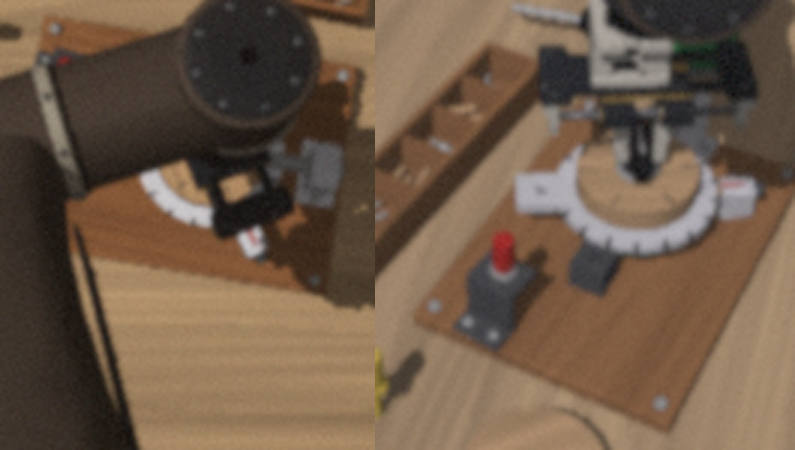

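Run:
```python
from h import *
s=load('s7')
for d in (40,60,80):
    a=np.radians(80.8-d); print(d,px(s,[499+92*np.cos(a),-43+92*np.sin(a),62]))
print('seen',205+168/3,130+190/3)
```

```text
40 [263.  199.9]
60 [260.5 192.4]
80 [261.9 185. ]
seen 261.0 193.33333333333334
```

Emit:
arm_command(deltas=[{"dx": 0,"dy": 0,"dz": 0,"wx": 0,"wy": 0,"wz": 0},{"dx": 0,"dy": 0,"dz": 0,"wx": 0,"wy": 0,"wz": 0},{"dx": 0,"dy": 0,"dz": 0,"wx": 0,"wy": 0,"wz": 0}])

```text
time: 16.28
tool_pos: [497.7, -44.3, 100.1]
orientation: [0.823, -0.568, -0.004, 0.003]
force: [-2.4, -0.7, 1.1]
width: 16.1
```

```bash
python3 st.py
```

```text
16.28 [497.7 -44.3 100.1] jaw -159.19 F [-2.4 -0.7  1.1] M [-0.06 -0.04  0.02] w 16.1 j6 0.061
```

Emit:
arm_command(deltas=[{"dx": 0,"dy": 0,"dz": 0,"wx": 0,"wy": 0,"wz": 0},{"dx": 0,"dy": 0,"dz": 0,"wx": 0,"wy": 0,"wz": 0},{"dx": 0,"dy": 0,"dz": 0,"wx": 0,"wy": 0,"wz": 0}])

```text
time: 16.53
tool_pos: [497.7, -44.3, 100.1]
orientation: [0.823, -0.568, -0.004, 0.003]
force: [-1.6, -1.1, 1.0]
width: 15.6
```

```bash
python3 st.py
```

```text
16.53 [497.7 -44.3 100.1] jaw -159.18 F [-1.6 -1.1  1. ] M [-0.03 -0.05 -0.07] w 15.6 j6 0.061
```

The table is still on the third stop, with next to no moment on the wrist and the ear at 60° in the picture. Handing in.

```bash
python3 -c "
from plant import manip
print(manip.sign_off())"
```

```text
the job is handed in; nothing more can be done
None
```

The lock pin is parked and the table is held on its third stop, with the gripper still closed on the wing knob at 45 N. I handed the job in at about 16.5 s of the 54 s allowed.

- **Pin:** I drew the red-headed pin up out of the table and lowered it into the notch until its collar landed on the plate. I felt that as +5.5 N at the expected height. After I let go, the pictures showed it hanging upright, and it was still there at the last look.
- **Turning:** I turned the knob clockwise through the first two stops, feeling each click as the moment rose, reversed and went back to zero at about 20° and 40°. I approached the third stop slowly and felt it the same way.
- **Last checks:** The wrist had turned 59.7° since the grip, about 60.0° from the knob's starting direction as measured in the pictures. The moment was within ±0.07 N m, which is the sensor noise, and the readings were steady. The ear's bore hole sat at (261, 193) in the side picture, against (260.5, 192.4) expected for 60°.
- **What went wrong:** My first grip on the knob closed at 28 mm, probably on the round boss below the bar, before any turning. I opened, rose 5 mm and gripped the bar properly at 15.7 mm. The hand also drifted about 2 mm sideways while turning, with side force under about 5 N.
- **Left alone:** I never went near the drill, the finished hub or the tray. I did not check their positions separately at the end.

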